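# Fit the sprung retaining bar into the jar display

### The arm

A 7-joint arm with a two-finger parallel gripper is mounted at the origin on the work surface. World frame = base frame: x ahead of the robot, y to its left, z up, the work surface at z = 0. Lengths are in m, angles in rad, forces in N, time in s.
With the tool pointing down it reaches from about 0.425 to 0.825 m from the base axis. Payload 3.6 kg.
Tool frame: the origin (TCP) lies on the centre line of the jaws, within the pads' length; the fingertips stand 22 mm ahead of it and the grasp point (between the pads) lies 3 mm ahead of it; z points along the fingers, y is the line along which they close (so a half turn about z gives the same grasp; the last joint's range is limited). The gripper opens to 93 mm and grips with 3 to 60 N. Pads are 15 mm wide; open, the fingers measure 128 mm over their backs; the gripper's body (75 mm by 188 mm) begins 65 mm behind the grasp point.
Start: joints at [1.196, 0.615, -0.013, 1.423, 0.008, 1.103, -0.04], TCP at [0.222, -0.611, 0.204] pointing down, gripper open.
Joint ranges: [-3.12, 3.12], [-0.3, 2.06], [-1.34, 1.32], [0.26, 2.42], [-1.36, 4.5], [0.01, 1.98], [-2.84, 2.84]. Speed limits (rad/s): [2.79, 2.79, 3.14, 3.14, 3.14, 3.14, 3.14].

### API

Orientations are given as a 3x3 rotation matrix whose columns are the frame's x, y, z axes.
In Python, from bench import telemetry, optics, ticket gives the robot as it stands.
- The arm moves only by the tool arm_command, never from a script. Its argument "increments" is a list of rows, each a list of 7 numbers: the shift along the tool's x, y, z normalised to -1 to 1, where 1 is 0.1 m, then the turn, a rotation vector about the tool's x, y, z normalised to -1 to 1, where 1 is pi rad, then the gripper command: -1 is fully open, 1 is shut, values between are in proportion. A call has 1 to 20 rows; each row shifts and turns the commanded pose from where the row before left it, along the tool's axes as they then stand; what a row does not reach is not made up. A row lasts 1/8 s, in which the tool goes at most 62.5 mm and 10.7 degrees, less where a joint would pass 70% of its speed; a pose out of reach is approached as far as the arm can. A call with a number of a shift or a turn outside -1 to 1 is refused whole. A call with a gripper value outside its range is refused whole. The fingers move at their own pace and stop on an object; "grip_force" is the grip in N (left out, the last holds). Time passes only in rows, so rows that do not move let the fingers close. It gives the time, the measured TCP pose, the force, the opening and the grip force at its end, in the units of the state.
- telemetry.get_state(): the state, without advancing time (a new reading comes with each control period).
- optics.read_camera(name): name is "side" or "top"; returns the picture (384x512x3 uint8, blue, green, red); there is no depth.
- optics.camera_params(name): a dict with "fovy" (degrees; the focal length in pixels is half the picture's height over the tangent of half this angle, whatever the lens; pixels are square), "cx", "cy" (the principal point, pixels), "k1" (the pictures are not rectified: a ray, as slopes to the right and down, at radius r is drawn at 1 + k1 r^2 times it, then the intrinsics apply), "world_to_cam" (4x4, takes a point from world to camera coordinates). Camera axes: x right, y up, looking along -z (the intrinsics and any distortion apply to the point x, -y, -z); pixel columns grow to the right and rows downward; lengths in m; the calibration is good to about 2 mm. A picture is of the moment at which its call begins. camera_params takes no time and is no camera call.
- ticket.hand_in(): hands the job in; it is judged then, once.
The state is a dict: "clock": time; "qpos": joint angles; "joint_vel": joint speeds; "effort": joint torques, N m; "ee_pos": TCP position; "tcp_rot": TCP orientation; "contact_force": force on the tool from outside, world axes, zero at the start; "ft_torque": the same for the moment, N m; "opening": opening from 0.0 (shut) to 1.0 (fully open); "finger_force": force on a finger pad.
Only numpy, scipy, OpenCV 4.12 (cv2) and the standard library are available. Lean on these libraries where they do the work, as an engineer would, in place of code of your own. Each camera call takes 0.05 s, during which the arm holds its last target. There are 200 camera calls.

### The job

Pick up the sprung retaining bar from the counter and fit it across the front of the jar display: squeeze its spring so that it passes between the two uprights, and let both ends spring fully home into their pockets, so that the bar hangs level there by itself when you let go. Do not force it against the uprights, and leave all the jars standing where they are.

Things in the scene. Friction and masses are not known exactly. Their poses are not given: they have to be found in the camera images.
- stand: Jar display fixed to the counter: grey board 10 mm thick, x -35 to +165, y -125 to +125, lip 40 mm high at its back (+x) edge; two metal uprights stand at its front. Origin on the counter midway between the uprights; y from upright to upright, x towards the jars (centres at x 105 to 125), z up. Open at the front (-x) and top. Rigid: it does not give under permitted forces
- upright_p (a point): foot of the upright at the display's +y, on the line of its flat inner face, on the board (x 0, y +90, z 10 mm). Upright 40 mm wide in x (-20 to +20), 16 thick. Inner faces 180 mm apart, plain but for one blind pocket in each, at x 0, open only to the other upright: 24 wide (x), 15 high, 10 deep; at the same height in both
- upright_n (a point): the same for the upright at the display's -y (x 0, y -90, z 10 mm). The uprights are clamped at a height that varies and is not reported: the pockets' centres lie anywhere from 46 to 64 mm above the counter, and the tops of the uprights 45 mm above the pockets' centres. Find the pockets by eye or feel
- bar: Sprung retaining bar, about 180 g, on the counter. Origin on its axis, mid grip block (grey, 60 long in x, 24 wide in y, 28 high), 14 mm above the counter; x along the bar to the sprung end, z up. Tube 16 mm thick, x -87 to +66; a 10 mm round pin at each end. 204 mm long free, 200 fully home in both pockets; 180 or less passes level between the uprights. Fits either way round
- stub_tip (a point): the end of the bar's rigid pin (bar x = -102 mm, on the axis); the pin sticks 15 mm out of the tube
- plunger_tip (a point): the end of the bar's sprung pin, moving with it (bar x = +102 mm when free, on the axis; sticks 36 mm out of the tube). It slides straight into the tube by up to 32 mm and springs back: starts to move at about 2 N, then 0.3 N more per mm (about 10 N at 28 mm; damped, so press slowly), then a hard stop
- jar0: a white plastic tub with a lid, 48 mm across and 55 mm tall, at the back of the display's board, near its -y end; origin at the centre of its underside, z up. A bystander: leave it standing where it is
- jar1: a white plastic tub with a lid, 48 mm across and 55 mm tall, at the back of the display's board, in the middle; origin at the centre of its underside, z up. A bystander: leave it standing where it is
- jar2: a white plastic tub with a lid, 48 mm across and 55 mm tall, at the back of the display's board, near its +y end; origin at the centre of its underside, z up. A bystander: leave it standing where it is
- small_jar: a small white tub, 42 mm across and 45 mm tall, standing between the display and the bar; origin at the centre of its underside, z up. A bystander: leave it standing where it is
Not all that is in view belongs to the job. There is more than one size of the bar; the job needs the smallest.

How it is judged:
On the way:
1. the bar has been picked up off the counter (height (world z) of bar above 0.04 m), for 0.2 s.
At the end, for the whole second after the job is handed in: Bar released and at rest (under 20 mm/s) in both pockets, either way round: 194.5 to 202.5 mm tip to tip; both tips 38 to 72 mm up and within 12 mm of the display's x = 0; its middle within 12 mm of the display's y = 0; along the display's y within 0.09 rad (distance between stub_tip and plunger_tip between 0.1945 and 0.2025 m and z of stub_tip in the frame of stand between 0.038 and 0.072 m and x of stub_tip in the frame of stand between -0.012 and 0.012 m and z of plunger_tip in the frame of stand between 0.038 and 0.072 m and x of plunger_tip in the frame of stand between -0.012 and 0.012 m and y of bar in the frame of stand between -0.012 and 0.012 m and angle between the x axis of bar and the y axis of stand, either way round below 0.09 rad and linear speed of bar below 0.02 m/s and contact force between bar and the fingers below 0.1 N); the robot touches nothing.
It fails at once if the bar pressed against the display with more than 30 N (contact force between bar and stand above 30 N).
It fails at once if the robot pressed against the display with more than 30 N (contact force between any of the arm, the fingers and stand above 30 N).
It fails at once if a jar on the display shifted by more than 25 mm or tipped (distance of any of jar0, jar1, jar2 from where it was at the start of the episode above 0.025 m or angle between any of jar0, jar1, jar2's own z axis and vertical above 0.4 rad).
It fails at once if the small jar shifted by more than 25 mm or tipped (distance of small_jar from where it was at the start of the episode above 0.025 m or angle between small_jar's own z axis and vertical above 0.4 rad).
It also fails if it takes over 54 s, if anything falls off the work surface, if the arm or the gripper's body presses on something with over 40 N, if the wrist force passes 120 N, or if a joint passes its speed limit or range.

## Working session

There is one attempt and no reset: what is moved stays moved. The work goes in short steps, Python scripts to look and compute and a tool call to move; the robot and the scene stay as the last step left them, time stands still between calls to the robot, and variables do not carry over. Pictures are saved under pics/ and viewed, at most 10 in all, crops included, and the job is handed in when it is done.

Besides the shell and the picture viewer there is one more tool, called after ">>>" in YAML: its name, and indented under it one key for each argument. arm_command: Moves the arm, as the interface text tells. Scaled input: -1 to 1 covers 0.1 m each way for a shift and pi rad each way for a turn. Its arguments: {"type":"object","properties":{"increments":{"type":"array","items":{"type":"array","items":{"type":"number","minimum":-1,"maximum":1}}},"grip_force":{"type":"number"}},"required":["increments"]}

```bash
mkdir -p pics; ls
cat > h.py <<'E'
import numpy as np, cv2
from bench import telemetry, optics, ticket
def cam(n):
    p=optics.camera_params(n); f=192/np.tan(np.radians(p["fovy"])/2); return p,f,np.array(p["world_to_cam"])
def ray(n,u,v):
    p,f,T=cam(n); d=np.array([(u-p["cx"])/f,(v-p["cy"])/f]); s=d.copy()
    for _ in range(30): s=d/(1+p["k1"]*(s@s))
    R=T[:3,:3]; o=-R.T@T[:3,3]; return o,R.T@np.array([s[0],-s[1],-1])
def onplane(n,u,v,z):
    o,d=ray(n,u,v); return o+d*(z-o[2])/d[2]
def proj(n,P):
    p,f,T=cam(n); c=T[:3,:3]@np.array(P)+T[:3,3]; s=np.array([c[0],-c[1]])/-c[2]
    s=s*(1+p["k1"]*(s@s)); return s*f+[p["cx"],p["cy"]]
def tri(a,b):
    (o1,d1),(o2,d2)=ray("top",*a),ray("side",*b)
    t=np.linalg.lstsq(np.c_[d1,-d2],o2-o1,rcond=None)[0]; p,q=o1+t[0]*d1,o2+t[1]*d2
    return (p+q)/2,np.linalg.norm(p-q)
E
python3 - <<'E'
from h import *
for n in("top","side"):
    p,f,T=cam(n); print(n,p["fovy"],p["cx"],p["cy"],p["k1"],-T[:3,:3].T@T[:3,3]); print(T[:3,:3].round(2))
a=[optics.read_camera(n) for n in("top","side")]
for n,i in zip(("top","side"),a): cv2.imwrite(f"pics/{n}0.png",i); cv2.imwrite(f"pics/{n}0b.png",cv2.resize(i,(768,576),interpolation=cv2.INTER_CUBIC))
s=telemetry.get_state(); print(s["ee_pos"],s["tcp_rot"],s["opening"])
E
```

```text
pics
top 50.06348464947116 257.28630209853316 192.59175703424134 -0.02726950837027034 [ 0.27992969 -0.03548926  1.12446244]
[[ 0.03 -1.    0.02]
 [ 0.98  0.03  0.2 ]
 [-0.2   0.01  0.98]]
side 51.36949433049344 258.2262441026442 191.3518270653744 0.026333046177066735 [0.30207491 0.67886519 0.9438717 ]
[[-0.97 -0.23  0.01]
 [ 0.18 -0.74  0.64]
 [-0.15  0.63  0.77]]
[ 0.22131199 -0.61039082  0.20261095] [[ 9.40104718e-01  3.40884849e-01 -7.99396885e-04]
 [ 3.40885785e-01 -9.40102321e-01  2.12303438e-03]
 [-2.78046135e-05 -2.26837767e-03 -9.99997427e-01]] 1.0014561160281024
```

View pics/top0b.png

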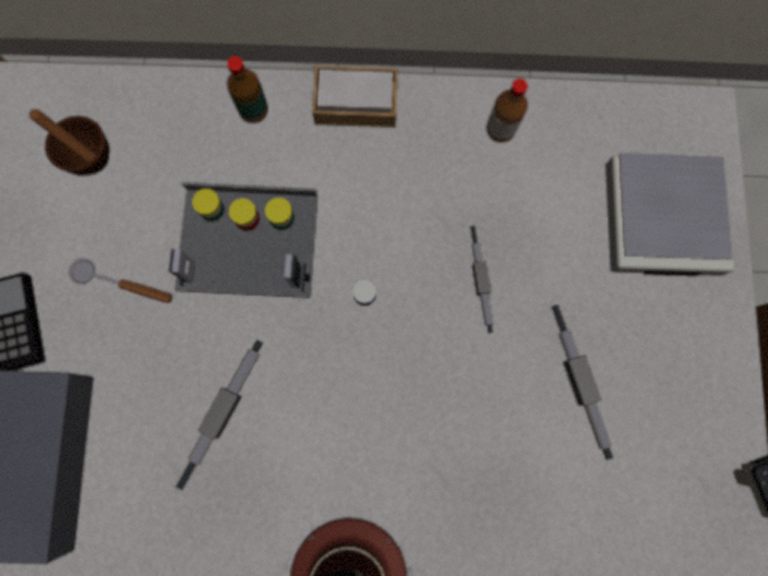

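View pics/side0b.png

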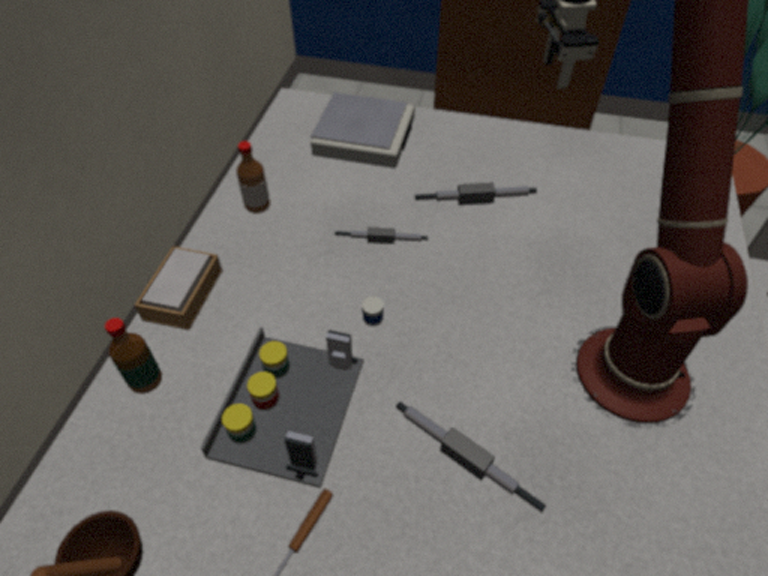

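Top view (768-wide picture): three bars, at A (482,278), B (583,380) and C (220,413). A is clearly the shortest, with its longer (sprung) pin at the top. The uprights are at (178,263) and (293,270), and the small jar is at (364,292). Next I'll confirm A in an enlarged crop and measure.

```bash
cat > m.py <<'E'
from h import *
t=cv2.imread("pics/top0.png"); s=cv2.imread("pics/side0.png")
for nm,a,b in(("A",(474,228),(490.5,331)),("B",(557,307),(609,458)),("C",(259,343),(180,487))):
    P=onplane("top",*np.array(a)/1.5,.014);Q=onplane("top",*np.array(b)/1.5,.014);print(nm,P.round(4),Q.round(4),np.linalg.norm(P-Q).round(4))
def crop(i,x0,y0,w,h,W,H): return cv2.resize(i[y0:y0+h,x0:x0+w],(W,H),interpolation=cv2.INTER_CUBIC)
m=np.zeros((600,800,3),np.uint8)
m[:300,:400]=crop(t,280,145,100,75,400,300)   #4x
m[:300,400:]=crop(s,210,135,100,75,400,300)
m[300:,:400]=crop(t,110,145,100,75,400,300)
m[300:,400:]=crop(s,165,215,100,75+37,400,450)[:300] if 0 else crop(s,150,215,100,112,268,300).repeat(1,1)[:, :].copy() if 0 else crop(s,140,212,150,112,400,300)
cv2.imwrite("pics/m1.png",m)
# bar A masks
g=cv2.cvtColor(t,cv2.COLOR_BGR2GRAY); 
for n,i,(x,y,w,h) in(("top",t,(300,140,45,90)),("side",s,(215,145,80,25))):
    g=cv2.cvtColor(i,cv2.COLOR_BGR2GRAY).astype(int)[y:y+h,x:x+w]; bg=np.median(g)
    k=(g<bg-25).astype(np.uint8); c=max(cv2.findContours(k,0,cv2.CHAIN_APPROX_NONE)[0],key=cv2.contourArea).reshape(-1,2)+[x,y]
    l=cv2.fitLine(c.astype(np.float32),2,0,.01,.01).ravel(); tt=(c-l[2:])@l[:2]
    e=[l[2:]+l[:2]*tt.min(),l[2:]+l[:2]*tt.max()]; print(n,bg,np.round(e,1),[onplane(n,*q,.014).round(4) for q in e])
E
python3 m.py
```

```text
A [ 0.6233 -0.2133  0.014 ] [ 0.4293 -0.243   0.014 ] 0.1963
B [ 0.4771 -0.3662  0.014 ] [ 0.2097 -0.4518  0.014 ] 0.2808
C [0.3955 0.1751 0.014 ] [0.1427 0.2952 0.014 ] 0.28
top 134.0 [[314.3 149.9]
 [326.2 221.3]] [array([ 0.6292, -0.2085,  0.014 ]), array([ 0.4275, -0.2408,  0.014 ])]
side 133.0 [[222.9 155.2]
 [285.  158.8]] [array([ 0.628 , -0.2067,  0.014 ]), array([ 0.4262, -0.2386,  0.014 ])]
```

View pics/m1.png

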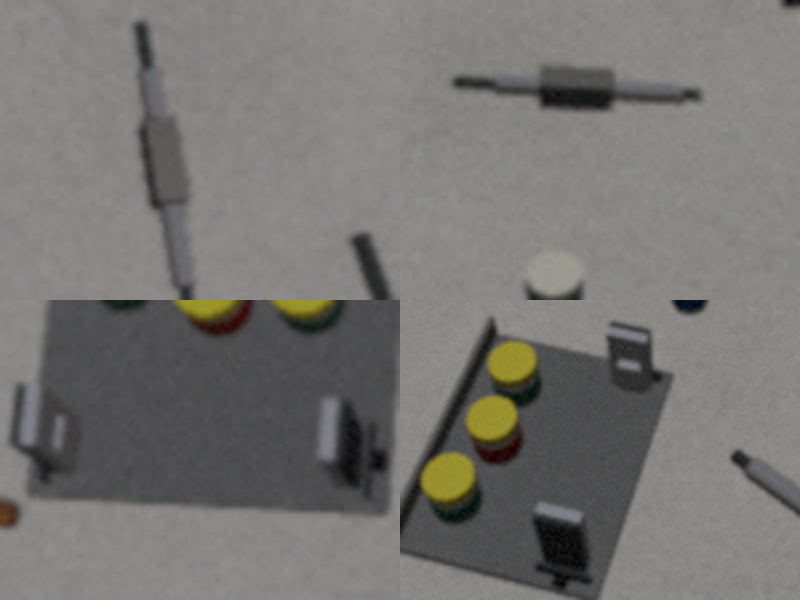

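The crop confirms A: about 202 mm tip to tip, against 280 mm for B and C. Its long plunger pin points to world +x. In the same crop, upright_p's pocket shows in the top view near px (124,178), and upright_n's in the side view near px (226,237).

```bash
cat > m2.py <<'E'
from h import *
t=cv2.imread("pics/top0.png"); s=cv2.imread("pics/side0.png")
F=[onplane("top",117,193.25,.01),onplane("top",207,198.25,.01)];G=[onplane("side",214.25,323.75,.01),onplane("side",242,239.4,.01)]
for a,b in(F,G): print("front",a.round(4),b.round(4),np.linalg.norm(a-b).round(4))
def cen(i,x,y,w,h,th):
    g=cv2.cvtColor(i,cv2.COLOR_BGR2GRAY)[y:y+h,x:x+w]; k=(g>th).astype(np.uint8)
    n,l,st,c=cv2.connectedComponentsWithStats(k); print(n,[(q.round(1)+[x,y],a[4]) for q,a in zip(c[1:],st[1:])],g.max())
for a in((t,112,164,18,24),(t,188,168,14,22),(s,188,284,22,24),(s,214,218,24,24)): cen(*a,105)
n,d1=tri((192.5,177.25),(225.9,224.4)); p,d2=tri((118,175.5),(200,292)); print("tops n,p",n.round(4),d1.round(4),p.round(4),d2.round(4))
E
python3 m2.py
```

```text
front [0.4891 0.3354 0.01  ] [0.4825 0.0871 0.01  ] 0.2484
front [0.486  0.3395 0.01  ] [0.4831 0.0938 0.01  ] 0.2457
4 [(array([115.9, 170.9]), np.int32(82)), (array([124.2, 177.4]), np.int32(9)), (array([113.7, 184.8]), np.int32(26))] 141
2 [(array([191.6, 176.9]), np.int32(52))] 130
2 [(array([199.2, 290.7]), np.int32(66))] 132
3 [(array([226.1, 224. ]), np.int32(218)), (array([225.6, 235.9]), np.int32(19))] 146
tops n,p [0.5183 0.1166 0.1017] 0.0016 [0.5208 0.3084 0.0971] 0.0035
```

>>> arm_command:
  increments:
    - [0.42,-0.26,0,0,0,0,-1]
    - [0.42,-0.26,0,0,0,0,-1]
    - [0.42,-0.26,0,0,0,0,-1]
    - [0.42,-0.26,0,0,0,0,-1]
    - [0.42,-0.26,0,0,0,0,-1]
    - [0.42,-0.26,0,0,0,0,-1]
    - [0.42,-0.26,0,0,0,0,-1]
    - [0.42,-0.26,0,0,0,0,-1]
    - [0.42,-0.26,0,0,0,0,-1]
    - [0.42,-0.26,0,0,0,0,-1]
    - [0,0,0.4,0,0,0.03,-1]
    - [0,0,0.4,0,0,0.031,-1]
    - [0,0,0,0,0,0,-1]
  grip_force: 40

```text
clock: 1.72
ee_pos: [0.5251, -0.2222, 0.1206]
tcp_rot: [[0.988, 0.157, -0.008], [0.157, -0.988, 0.003], [-0.007, -0.004, -1.0]]
contact_force: [0.1, 0.0, 0.3]
opening: 0.999
finger_force: 0.0
```

Run:
```python
from h import *
s=telemetry.get_state(); p,R=np.array(s["ee_pos"]),np.array(s["tcp_rot"]); print(s["clock"],p,R.round(4),s["qpos"])
print("tool delta",R.T@(np.array([.5278,-.2237,.024])-p), "yaw err",.158-np.arctan2(R[1,0],R[0,0]))
for d in(.09,.095,.1):
    for n,px,y in(("top",(124.2,177.4),.213+d),("side",(225.6,235.9),.213-d)):
        o,r=ray(n,*px); print(n,d,(o+r*(y-o[1])/r[1]).round(4))
```

```text
1.725 [ 0.52506568 -0.22219435  0.12064901] [[ 0.9876  0.157  -0.0079]
 [ 0.1571 -0.9876  0.0028]
 [-0.0074 -0.004  -1.    ]] [ 0.36640934  0.58821377 -0.00704445  1.75240689  0.00558632  0.8093759
 -1.05643125]
tool delta [0.00317424 0.00230643 0.09661977] yaw err 0.00028123950974051626
top 0.09 [0.5225 0.303  0.062 ]
side 0.09 [0.519  0.123  0.0573]
top 0.095 [0.5261 0.308  0.0463]
side 0.095 [0.521  0.118  0.0493]
top 0.1 [0.5297 0.313  0.0306]
side 0.1 [0.523  0.113  0.0413]
```

>>> arm_command:
  increments:
    - [0.03,0.02,0.4,0,0,0,-1]
    - [0,0,0.35,0,0,0,-1]
    - [0,0,0.2,0,0,0,-1]
    - [0,0,0,0,0,0,-1]
    - [0,0,0,0,0,0,1]
    - [0,0,0,0,0,0,1]
    - [0,0,0,0,0,0,1]
    - [0,0,0,0,0,0,1]
    - [0,0,0,0,0,0,1]
    - [0,0,0,0,0,0,1]
  grip_force: 40

```text
clock: 2.98
ee_pos: [0.531, -0.2249, 0.0286]
tcp_rot: [[0.988, 0.156, -0.0], [0.156, -0.988, 0.0], [-0.0, -0.0, -1.0]]
contact_force: [-0.3, -0.3, 0.5]
opening: 0.404
finger_force: 0.0
```

>>> arm_command:
  increments:
    - [0,0,0.04,0,0,0,0.2]
    - [0,0,0,0,0,0,0.2]
    - [0,0,0,0,0,0,1]
    - [0,0,0,0,0,0,1]
    - [0,0,0,0,0,0,1]
    - [0,0,0,0,0,0,1]
    - [0,0,0,0,0,0,1]

```text
clock: 3.85
ee_pos: [0.5311, -0.2249, 0.0247]
tcp_rot: [[0.988, 0.156, 0.0], [0.156, -0.988, 0.0], [0.0, -0.0, -1.0]]
contact_force: [-0.3, 0.7, 1.2]
opening: 0.007
finger_force: 0.0
```

Run:
```python
from h import *
m=np.zeros((600,800,3),np.uint8)
for k,n in enumerate(("top","side")):
    i=optics.read_camera(n); cv2.imwrite(f"pics/{n}1.png",i); u,v=proj(n,[.53,-.224,.02]).astype(int); print(u,v,proj(n,[.5311,-.2249,.014]))
    x,y=u-66,v-75; m[:,400*k:400*k+400]=cv2.resize(i[y:y+150,x:x+100] if 0 else i[y:y+150,u-50:u+50],(400,600),interpolation=cv2.INTER_CUBIC)
cv2.imwrite("pics/m2.png",m)
```

```text
320 183 [320.25698394 184.04297756]
253 155 [252.85203505 156.35239176]
```

View pics/m2.png

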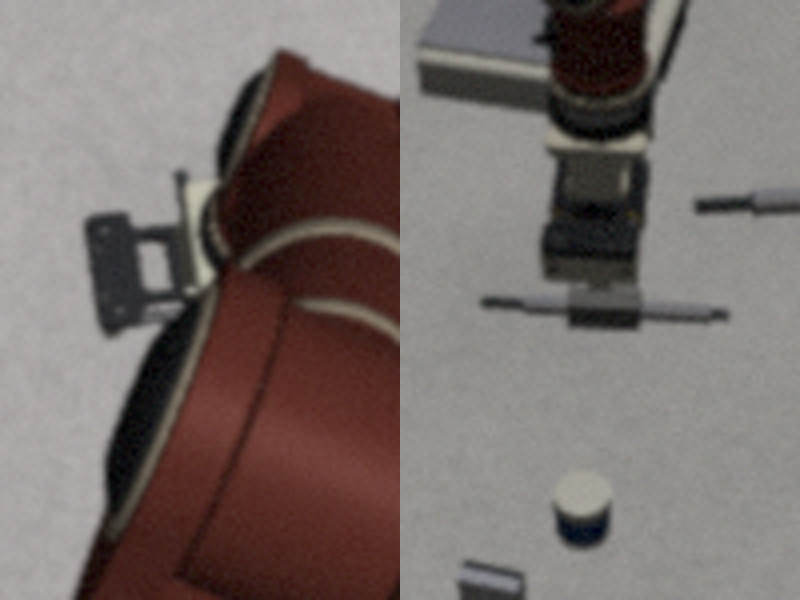

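Run:
```python
from h import *
s=telemetry.get_state(); p,R=np.array(s["ee_pos"]),np.array(s["tcp_rot"]); print(p,s["opening"],s["finger_force"],s["qpos"])
for n in("side","top"):
  for l,q in (("tip",[0,0,.022]),("tcp",[0,0,0]),("body mid",[0,0,-.062]),("body near",[0,-.094,-.062]),("body far",[0,.094,-.062]),("b corner",[.037,-.094,-.062])):
    print(n,l,proj(n,p+R@np.array(q)).round(1))
```

```text
[ 0.53102104 -0.22494491  0.02466925] 0.004156418551952881 0.0 [ 0.3676818   0.72936634 -0.00772829  1.81373816  0.00901009  0.59857416
 -1.06017751]
side tip [252.9 158.8]
side tcp [252.9 154. ]
side body mid [252.8 139.9]
side body near [250.  161.3]
side body far [255.2 120.5]
side b corner [237.7 160.5]
top tip [319.6 184.9]
top tcp [320.9 183.2]
top body mid [325.  178.1]
top body near [289.3 182.5]
top body far [360.3 173.7]
top b corner [287.3 168.7]
```

Run:
```python
from h import *
p=np.array([.2213,-.6104,.2026]); R=np.array([[.940,.341,0],[.341,-.940,0],[0,0,-1]])
for l,q in (("tip+",[0,.0465,.022]),("tip-",[0,-.0465,.022]),("tcp",[0,0,0]),("body near",[0,-.094,-.062])):
    print(l,proj("side",p+R@np.array(q)).round(1))
i=cv2.imread("pics/side0.png")[0:80,330:430]; j=cv2.imread("pics/side1.png")[100:180,203:303]
cv2.imwrite("pics/m3.png",cv2.resize(np.hstack([i,j]),(800,320),interpolation=cv2.INTER_CUBIC))
```

```text
tip+ [363.1  52.5]
tip- [370.8  67.4]
tcp [368.3  54. ]
body near [381.3  52.2]
```

View pics/m3.png

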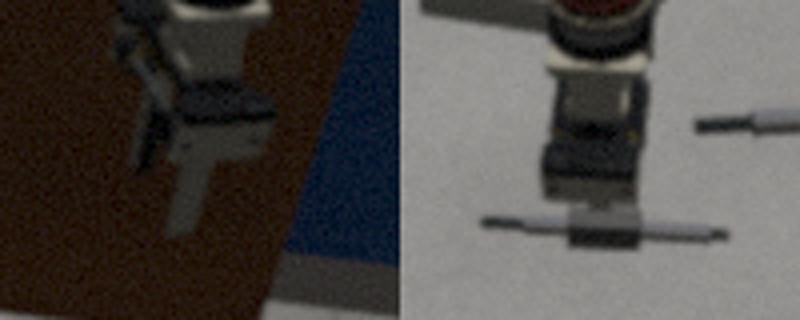

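The fingers closed without touching the bar. In both views the gripper sits about 30–45 mm higher than telemetry says, so the reported z can't be trusted. I'll reopen and feel for the counter.

>>> arm_command:
  increments:
    - [0,0,0,0,0,0,-1]
    - [0,0,0,0,0,0,-1]
    - [0,0,0,0,0,0,-1]
    - [0,0,0,0,0,0,-1]
    - [0,0,0,0,0,0,-1]
    - [0,0,0,0,0,0,-1]
    - [0,0,0,0,0,0,-1]
    - [0,0,0.08,0,0,0,-1]
    - [0,0,0.06,0,0,0,-1]
    - [0,0,0.04,0,0,0,-1]
    - [0,0,0,0,0,0,-1]

```text
clock: 5.32
ee_pos: [0.5307, -0.2248, 0.0061]
tcp_rot: [[0.988, 0.156, -0.001], [0.156, -0.988, 0.0], [-0.001, -0.001, -1.0]]
contact_force: [0.2, 0.4, -0.5]
opening: 0.999
finger_force: 0.0
```

Run:
```python
from h import *
i=optics.read_camera("side"); cv2.imwrite("pics/side2.png",i); j=optics.read_camera("top")
cv2.imwrite("pics/m4.png",cv2.resize(np.hstack([i[100:180,203:303],j[143:223,270:370]]),(800,320),interpolation=cv2.INTER_CUBIC))
s=telemetry.get_state();p,R=np.array(s["ee_pos"]),np.array(s["tcp_rot"]);print(p,s["opening"],s["contact_force"])
for y in(-.0465,.0465): print([(proj(n,p+R@np.array([0,y,.022]))-o)*4 for n,o in(("side",[203,100]),("top",[170,143]))])
```

```text
[ 0.53110136 -0.22501348  0.00662245] 0.9993881308713728 [0.49147658 0.45498793 0.76085925]
[array([194.6969782 , 291.11745889]), array([529.780587  , 181.11440355])]
[array([204.33680154, 211.29702687]), array([658.34797777, 165.08212898])]
```

View pics/m4.png

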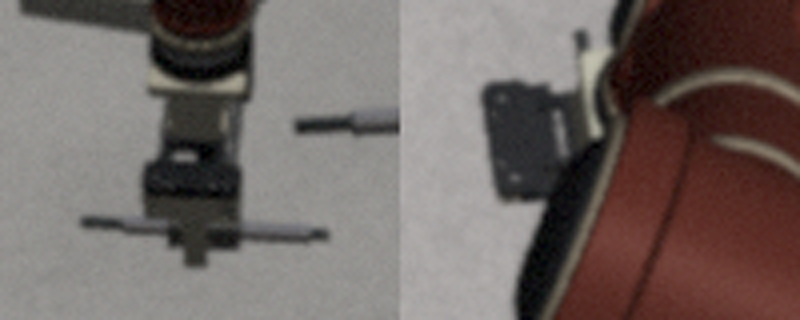

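The near fingertip shows at crop (195,266) and was predicted at (195,291). The tool is therefore about 28 mm higher than reported, which puts the real tip near z = 12 mm. I'll go down in small steps.

>>> arm_command:
  increments:
    - [0,0,0.05,0,0,0,-1]
    - [0,0,0,0,0,0,-1]
    - [0,0,0,0,0,0,-1]

```text
clock: 5.8
ee_pos: [0.5311, -0.2249, 0.0017]
tcp_rot: [[0.988, 0.156, 0.0], [0.156, -0.988, 0.0], [0.0, -0.0, -1.0]]
contact_force: [0.0, -0.7, -1.3]
opening: 1.0
finger_force: 0.0
```

>>> arm_command:
  increments:
    - [0,0,0.03,0,0,0,-1]
    - [0,0,0,0,0,0,-1]
    - [0,0,0,0,0,0,-1]

```text
clock: 6.18
ee_pos: [0.531, -0.2249, -0.0014]
tcp_rot: [[0.988, 0.156, -0.0], [0.156, -0.988, 0.0], [-0.0, -0.0, -1.0]]
contact_force: [-0.4, 0.3, -0.6]
opening: 1.0
finger_force: 0.0
```

>>> arm_command:
  increments:
    - [0,0,0.02,0,0,0,-1]
    - [0,0,0,0,0,0,-1]

```text
clock: 6.42
ee_pos: [0.5309, -0.2249, -0.0035]
tcp_rot: [[0.988, 0.156, -0.0], [0.156, -0.988, 0.0], [-0.0, -0.0, -1.0]]
contact_force: [-0.9, 0.8, 0.1]
opening: 0.998
finger_force: 0.0
```

>>> arm_command:
  increments:
    - [0,0,0.02,0,0,0,-1]
    - [0,0,0,0,0,0,-1]

```text
clock: 6.68
ee_pos: [0.5309, -0.2249, -0.0055]
tcp_rot: [[0.988, 0.156, -0.0], [0.156, -0.988, 0.0], [-0.0, -0.0, -1.0]]
contact_force: [-0.1, -0.1, 0.2]
opening: 0.999
finger_force: 0.0
```

>>> arm_command:
  increments:
    - [0,0,0.015,0,0,0,-1]
    - [0,0,0,0,0,0,-1]

```text
clock: 6.92
ee_pos: [0.5309, -0.2249, -0.007]
tcp_rot: [[0.988, 0.156, -0.0], [0.156, -0.988, 0.0], [-0.0, -0.0, -1.0]]
contact_force: [0.7, -0.1, 0.6]
opening: 0.999
finger_force: 0.0
```

>>> arm_command:
  increments:
    - [0,0,0.015,0,0,0,-1]
    - [0,0,0,0,0,0,-1]

```text
clock: 7.18
ee_pos: [0.531, -0.2249, -0.0084]
tcp_rot: [[0.988, 0.156, -0.0], [0.156, -0.988, 0.0], [-0.0, -0.0, -1.0]]
contact_force: [0.5, -0.2, -0.4]
opening: 0.999
finger_force: 0.0
```

>>> arm_command:
  increments:
    - [0,0,0.015,0,0,0,-1]
    - [0,0,0,0,0,0,-1]

```text
clock: 7.42
ee_pos: [0.5309, -0.2249, -0.01]
tcp_rot: [[0.988, 0.156, -0.0], [0.156, -0.988, 0.0], [-0.0, -0.0, -1.0]]
contact_force: [0.1, 0.7, -0.6]
opening: 1.003
finger_force: 0.0
```

>>> arm_command:
  increments:
    - [0,0,0.015,0,0,0,-1]
    - [0,0,0,0,0,0,-1]

```text
clock: 7.68
ee_pos: [0.5309, -0.2249, -0.0115]
tcp_rot: [[0.988, 0.156, -0.0], [0.156, -0.988, 0.0], [-0.0, -0.0, -1.0]]
contact_force: [-0.1, 0.7, -0.1]
opening: 1.0
finger_force: 0.0
```

>>> arm_command:
  increments:
    - [0,0,0.02,0,0,0,-1]
    - [0,0,0,0,0,0,-1]

```text
clock: 7.92
ee_pos: [0.5309, -0.2249, -0.0135]
tcp_rot: [[0.988, 0.156, -0.0], [0.156, -0.988, 0.0], [-0.0, -0.0, -1.0]]
contact_force: [0.6, -0.3, 0.0]
opening: 1.002
finger_force: 0.0
```

>>> arm_command:
  increments:
    - [0,0,0.02,0,0,0,-1]
    - [0,0,0,0,0,0,-1]

```text
clock: 8.18
ee_pos: [0.5312, -0.225, -0.0146]
tcp_rot: [[0.988, 0.156, 0.0], [0.156, -0.988, -0.0], [0.0, 0.0, -1.0]]
contact_force: [-1.9, 0.0, 5.1]
opening: 1.0
finger_force: 2.4
```

Run:
```python
from h import *
i=optics.read_camera("side"); cv2.imwrite("pics/side3.png",i)
cv2.imwrite("pics/m5.png",cv2.resize(i[100:180,203:303],(800,600)[:1]+(640-40,),interpolation=cv2.INTER_CUBIC))
s=telemetry.get_state();p,R=np.array(s["ee_pos"]),np.array(s["tcp_rot"]);print(p,s["contact_force"])
P=p+R@np.array([0,-.0465,.022])
for z in(0,.005,.01,.02):P[2]=z;print(z,(proj("side",P)-[203,100])*[8,7.5])
```

```text
[ 0.53124718 -0.22503844 -0.01458341] [-1.61383106  0.60841456  4.38056356]
0 [388.74103676 521.53557523]
0.005 [388.64546689 513.57092984]
0.01 [388.54930629 505.55865462]
0.02 [388.35519046 489.38945856]
```

View pics/m5.png

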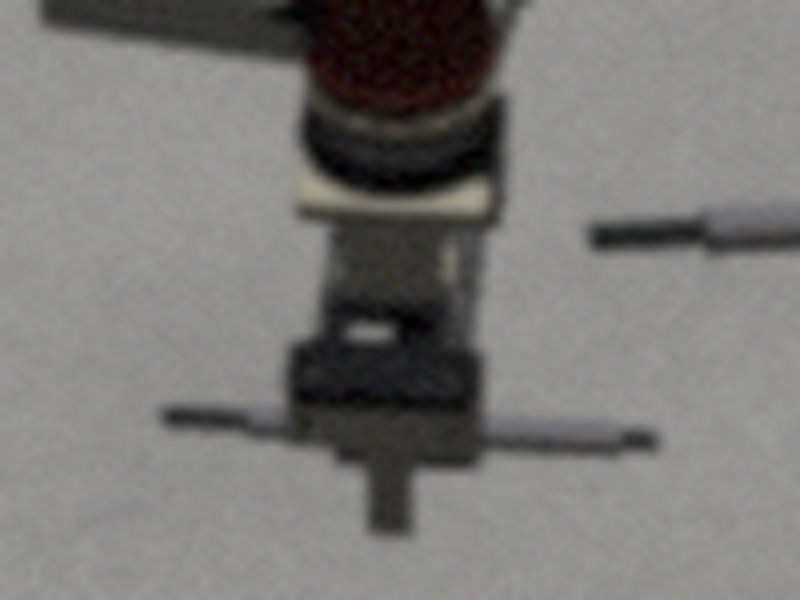

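Contact at reported z = -0.0142, so the true z is the reported value plus about 36 mm. I'll back off 2.5 mm and grip.

>>> arm_command:
  increments:
    - [0,0,-0.03,0,0,0,-1]
    - [0,0,0,0,0,0,1]
    - [0,0,0,0,0,0,1]
    - [0,0,0,0,0,0,1]
    - [0,0,0,0,0,0,1]
    - [0,0,0,0,0,0,1]
    - [0,0,0,0,0,0,1]
    - [0,0,0,0,0,0,1]
    - [0,0,0,0,0,0,1]
  grip_force: 40

```text
clock: 9.35
ee_pos: [0.5311, -0.225, -0.0123]
tcp_rot: [[0.988, 0.156, 0.0], [0.156, -0.988, 0.0], [0.0, -0.0, -1.0]]
contact_force: [-0.6, 0.2, -0.4]
opening: 0.257
finger_force: 40.0
```

>>> arm_command:
  increments:
    - [0,0,-0.4,0,0,0,1]
    - [0,0,-0.4,0,0,0,1]
    - [0,0,-0.4,0,0,0,1]
    - [0,0,-0.4,0,0,0,1]
    - [0.03,-0.42,0,0,0,0,1]
    - [0.03,-0.42,0,0,0,0,1]
    - [0.03,-0.42,0,0,0,0,1]
    - [0.03,-0.42,0,0,0,0,1]
    - [0.03,-0.42,0,0,0,0,1]
    - [0.03,-0.42,0,0,0,0,1]
    - [0.03,-0.42,0,0,0,0,1]
    - [0.03,-0.42,0,0,0,0,1]
    - [0.03,-0.42,0,0,0,0,1]
    - [0.03,-0.42,0,0,0,0,1]

```text
clock: 11.1
ee_pos: [0.4946, 0.1956, 0.1473]
tcp_rot: [[0.988, 0.155, -0.001], [0.155, -0.988, -0.001], [-0.001, 0.0, -1.0]]
contact_force: [0.1, -0.1, -2.3]
opening: 0.257
finger_force: 40.0
```

>>> arm_command:
  increments:
    - [0,0,0,0,0,-0.0456,1]
    - [0,0,0,0,0,-0.0456,1]
    - [0,0,0,0,0,-0.0456,1]
    - [0,0,0,0,0,-0.0456,1]
    - [0,0,0,0,0,-0.0456,1]
    - [0,0,0,0,0,-0.0456,1]
    - [0,0,0,0,0,-0.0456,1]
    - [0,0,0,0,0,-0.0456,1]
    - [0,0,0,0,0,0,1]
    - [0,0,0,0,0,0,1]

```text
clock: 12.35
ee_pos: [0.4951, 0.1943, 0.1474]
tcp_rot: [[0.268, 0.964, -0.001], [0.964, -0.268, -0.0], [-0.0, -0.001, -1.0]]
contact_force: [-1.3, 1.0, -2.3]
opening: 0.256
finger_force: 40.0
```

Run:
```python
from h import *
s=telemetry.get_state();p,R=np.array(s["ee_pos"]),np.array(s["tcp_rot"]);print(s["clock"],p,R.round(3),s["opening"],s["finger_force"],s["qpos"])
m=np.zeros((600,800,3),np.uint8)
for k,n in enumerate(("top","side")):
    i=optics.read_camera(n); cv2.imwrite(f"pics/{n}4.png",i)
    x,y=((100,120),(170,180))[k]; m[:,400*k:400*k+400]=cv2.resize(i[y:y+160,x:x+107],(400,600),interpolation=cv2.INTER_CUBIC)
    for q in(-.102,.102): print(n,q,((proj(n,p+R@np.array([q,0,.0099-.0362]))-[x,y])*3.745+[400*k,0]).round(0))
cv2.imwrite("pics/m6.png",m)
```

```text
12.35 [0.49510981 0.19433124 0.14744085] [[ 0.268  0.964 -0.001]
 [ 0.964 -0.268 -0.   ]
 [-0.    -0.001 -1.   ]] 0.25570475349831717 39.99010741710663 [-0.18902637  0.5181837  -0.33758985  1.82994931  0.22384686  0.8313331
 -0.90821827]
top -0.102 [359. 268.]
top 0.102 [ 55. 175.]
side -0.102 [685.  92.]
side 0.102 [508. 335.]
```

View pics/m6.png

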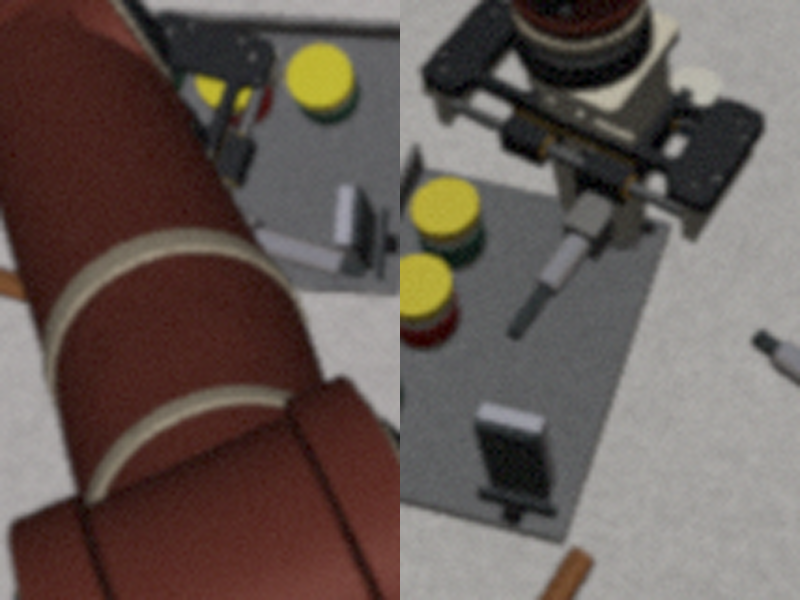

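Stub end seen at crop (358,268), predicted (359,268). Plunger tip seen at (515,335), predicted (508,335). The grasp is square to within a few mm and the z correction holds. Next I'll lower the bar between the uprights to pocket height (about 55 mm).

>>> arm_command:
  increments:
    - [0,0,0.35,0,0,0,1]
    - [0,0,0.35,0,0,0,1]
    - [0,0,0.3,0,0,0,1]
    - [0,0,0.18,0,0,0,1]
    - [0,0,0,0,0,0,1]
    - [0,0,0,0,0,0,1]

```text
clock: 13.2
ee_pos: [0.496, 0.1951, 0.0304]
tcp_rot: [[0.266, 0.964, 0.001], [0.964, -0.266, 0.001], [0.001, 0.001, -1.0]]
contact_force: [0.1, -0.5, -1.5]
opening: 0.256
finger_force: 40.0
```

Run:
```python
from h import *
s=telemetry.get_state();p,R=np.array(s["ee_pos"]),np.array(s["tcp_rot"]);print(s["clock"],p,s["contact_force"],s["finger_force"])
m=np.zeros((600,800,3),np.uint8)
for k,n in enumerate(("top","side")):
    i=optics.read_camera(n); cv2.imwrite(f"pics/{n}5.png",i)
    x,y=((105,140),(160,210))[k]; m[:,400*k:400*k+400]=cv2.resize(i[y:y+120,x:x+80],(400,600),interpolation=cv2.INTER_CUBIC)
    for q in(-.102,.102): print(n,q,((proj(n,p+R@np.array([q,0,.0099-.0362]))-[x,y])*5+[400*k,0]).round(0))
cv2.imwrite("pics/m7.png",m)
```

```text
13.2 [0.49601263 0.19507004 0.03042602] [ 0.1121332  -0.51535214 -1.53618202] 39.990286231040955
top -0.102 [481. 300.]
top 0.102 [117. 189.]
side -0.102 [832. 109.]
side 0.102 [618. 420.]
```

View pics/m7.png

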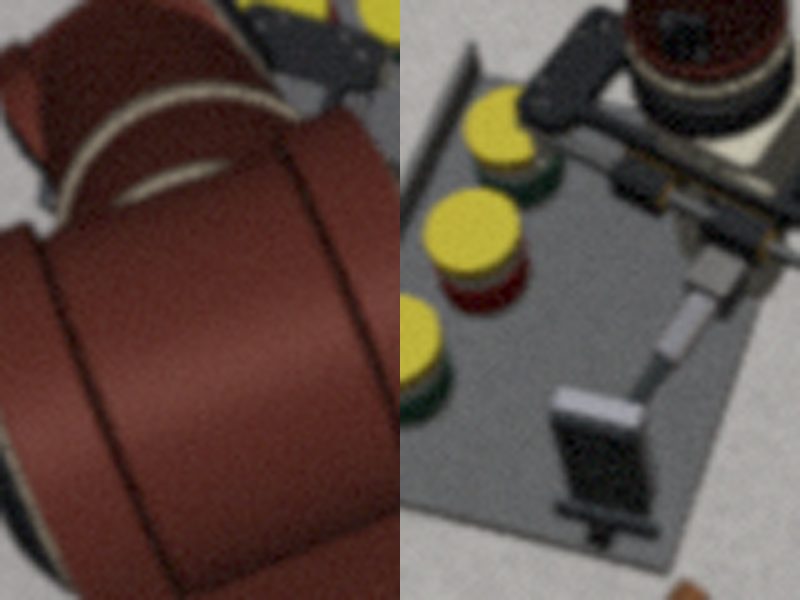

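The side view shows the plunger pin dropping behind upright_p's top edge at crop (638,398). That is close to the predicted line, inside the uprights and near x = 0. I'll lower 1.5 mm more, then push in +y and watch the force to tell pocket from plain face.

>>> arm_command:
  increments:
    - [0.07,-0.018,0.015,0,0,0,1]
    - [0.07,-0.018,0,0,0,0,1]
    - [0,0,0,0,0,0,1]
    - [0,0,0,0,0,0,1]

```text
clock: 13.8
ee_pos: [0.4958, 0.2083, 0.0283]
tcp_rot: [[0.266, 0.964, 0.0], [0.964, -0.266, -0.001], [-0.001, 0.0, -1.0]]
contact_force: [-0.1, -3.5, -0.5]
opening: 0.256
finger_force: 40.0
```

>>> arm_command:
  increments:
    - [0.03,-0.008,0,0,0,0,1]
    - [0,0,0,0,0,0,1]
    - [0,0,0,0,0,0,1]

```text
clock: 14.18
ee_pos: [0.4961, 0.2116, 0.0282]
tcp_rot: [[0.266, 0.964, 0.001], [0.964, -0.266, -0.0], [-0.0, 0.001, -1.0]]
contact_force: [1.2, -3.3, -0.9]
opening: 0.255
finger_force: 40.0
```

>>> arm_command:
  increments:
    - [0.03,-0.008,0,0,0,0,1]
    - [0,0,0,0,0,0,1]
    - [0,0,0,0,0,0,1]

```text
clock: 14.55
ee_pos: [0.4962, 0.2143, 0.0282]
tcp_rot: [[0.267, 0.964, 0.001], [0.964, -0.267, -0.001], [-0.001, 0.001, -1.0]]
contact_force: [1.9, -5.0, -0.8]
opening: 0.256
finger_force: 40.0
```

>>> arm_command:
  increments:
    - [0.03,-0.008,0,0,0,0,1]
    - [0,0,0,0,0,0,1]
    - [0,0,0,0,0,0,1]

```text
clock: 14.92
ee_pos: [0.4965, 0.2168, 0.0282]
tcp_rot: [[0.268, 0.964, 0.001], [0.964, -0.268, -0.002], [-0.002, 0.001, -1.0]]
contact_force: [2.2, -6.3, -0.3]
opening: 0.255
finger_force: 40.0
```

Contact starts about 10 mm short of the pocket floor, so the tip is on the plain face. Better ray geometry (only part of the pocket floor is visible from above) puts the pocket nearer 58–59 mm. I'll ease off, re-centre x and slide upward until the force drops.

>>> arm_command:
  increments:
    - [-0.02,0.037,-0.02,0,0,0,1]
    - [0,0,0,0,0,0,1]
    - [0,0,0,0,0,0,1]

```text
clock: 15.3
ee_pos: [0.4978, 0.2153, 0.0299]
tcp_rot: [[0.265, 0.964, -0.002], [0.964, -0.265, -0.001], [-0.001, -0.001, -1.0]]
contact_force: [-1.0, -4.4, -2.0]
opening: 0.254
finger_force: 40.0
```

>>> arm_command:
  increments:
    - [0,0,-0.012,0,0,0,1]
    - [0,0,0,0,0,0,1]
    - [0,0,0,0,0,0,1]

```text
clock: 15.68
ee_pos: [0.4986, 0.2166, 0.0315]
tcp_rot: [[0.264, 0.964, 0.0], [0.964, -0.264, 0.001], [0.002, -0.0, -1.0]]
contact_force: [-0.4, -1.8, -1.3]
opening: 0.253
finger_force: 40.0
```

>>> arm_command:
  increments:
    - [0,0,-0.012,0,0,0,1]
    - [0,0,0,0,0,0,1]
    - [0,0,0,0,0,0,1]

```text
clock: 16.05
ee_pos: [0.499, 0.2163, 0.0329]
tcp_rot: [[0.265, 0.964, 0.001], [0.964, -0.265, 0.001], [0.002, 0.001, -1.0]]
contact_force: [0.7, -0.0, -2.3]
opening: 0.255
finger_force: 40.0
```

>>> arm_command:
  increments:
    - [0,0,-0.012,0,0,0,1]
    - [0,0,0,0,0,0,1]
    - [0,0,0,0,0,0,1]

```text
clock: 16.42
ee_pos: [0.4988, 0.2156, 0.0339]
tcp_rot: [[0.265, 0.964, 0.0], [0.964, -0.265, 0.0], [0.0, 0.0, -1.0]]
contact_force: [0.2, 0.1, -2.4]
opening: 0.253
finger_force: 40.0
```

The force fell to zero at axis height of about 60 mm: the plunger popped into upright_p's pocket. Next I'll compress slowly along the bar's axis.

>>> arm_command:
  increments:
    - [0.04,0,0,0,0,0,1]
    - [0.04,0,0,0,0,0,1]
    - [0.04,0,0,0,0,0,1]
    - [0,0,0,0,0,0,1]
    - [0,0,0,0,0,0,1]

```text
clock: 17.05
ee_pos: [0.5016, 0.2261, 0.0336]
tcp_rot: [[0.266, 0.964, -0.001], [0.964, -0.266, -0.001], [-0.002, -0.0, -1.0]]
contact_force: [-1.1, -4.3, -1.4]
opening: 0.252
finger_force: 40.0
```

>>> arm_command:
  increments:
    - [0.04,0,0,0,0,0,1]
    - [0.04,0,0,0,0,0,1]
    - [0.03,0,0,0,0,0,1]
    - [0,0,0,0,0,0,1]
    - [0,0,0,0,0,0,1]

```text
clock: 17.68
ee_pos: [0.504, 0.235, 0.0335]
tcp_rot: [[0.266, 0.964, -0.002], [0.964, -0.266, -0.004], [-0.005, -0.001, -1.0]]
contact_force: [-2.5, -8.1, 1.4]
opening: 0.255
finger_force: 40.0
```

Compression is about 19 mm at 8.5 N, which matches the spring. Now I'll swing the stub in about the plunger tip.

>>> arm_command:
  increments:
    - [0.002,0.052,0,0,0,-0.02,1]
    - [0.002,0.052,0,0,0,-0.02,1]
    - [0,0,0,0,0,0,1]
    - [0,0,0,0,0,0,1]

```text
clock: 18.18
ee_pos: [0.5144, 0.2325, 0.0332]
tcp_rot: [[0.144, 0.99, -0.002], [0.99, -0.144, -0.005], [-0.005, -0.002, -1.0]]
contact_force: [-1.0, -7.2, -1.1]
opening: 0.258
finger_force: 40.0
```

>>> arm_command:
  increments:
    - [0.002,0.052,0,0,0,-0.02,1]
    - [0.002,0.052,0,0,0,-0.02,1]
    - [0,0,0,0,0,0,1]
    - [0,0,0,0,0,0,1]

```text
clock: 18.68
ee_pos: [0.5248, 0.2317, 0.0332]
tcp_rot: [[0.018, 1.0, -0.002], [1.0, -0.018, -0.005], [-0.005, -0.002, -1.0]]
contact_force: [-0.9, -7.7, -0.5]
opening: 0.257
finger_force: 40.0
```

Run:
```python
from h import *
s=telemetry.get_state();p,R=np.array(s["ee_pos"]),np.array(s["tcp_rot"]);print(s["clock"],p,R.round(3),s["contact_force"],s["ft_torque"])
m=np.zeros((600,800,3),np.uint8)
for k,n in enumerate(("top","side")):
    i=optics.read_camera(n); cv2.imwrite(f"pics/{n}6.png",i)
    x,y=((145,130),(180,195))[k]; m[:,400*k:400*k+400]=cv2.resize(i[y:y+120,x:x+80],(400,600),interpolation=cv2.INTER_CUBIC)
    for q in(-.102,.083): print(n,q,((proj(n,p+R@np.array([q,0,.0099-.0362]))-[x,y])*5+[400*k,0]).round(0))
cv2.imwrite("pics/m8.png",m)
```

```text
18.675 [0.52482658 0.23168811 0.03321033] [[ 0.018  1.    -0.002]
 [ 1.    -0.018 -0.005]
 [-0.005 -0.002 -1.   ]] [-0.91074242 -7.65699204 -0.54591074] [-1.56557262  0.24350432  0.09982632]
top -0.102 [224. 247.]
top 0.083 [-124.  230.]
side -0.102 [617. 211.]
side 0.083 [496. 533.]
```

View pics/m8.png

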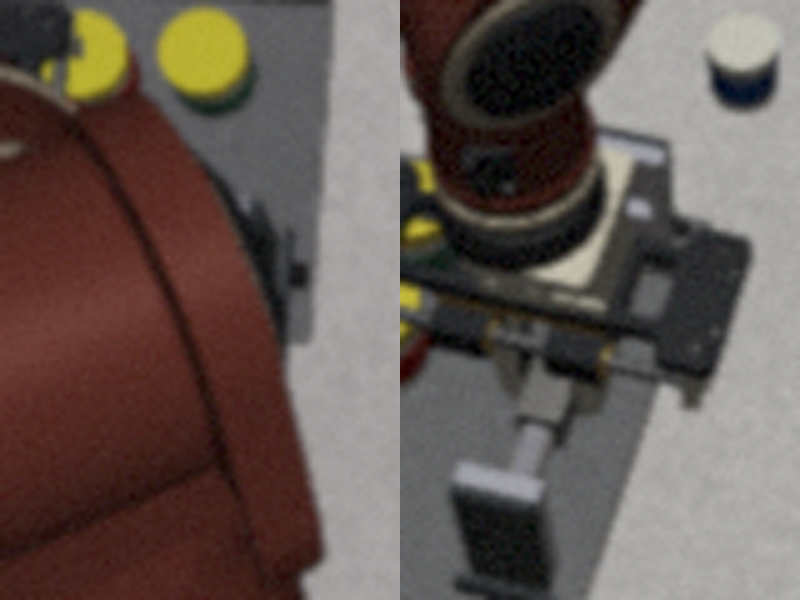

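The view confirms the bar is lined up with the display. The stub end is hidden, but it should sit near (624,211), at upright_n's pocket (about (628,204)). I'll back off in -y in small steps, watching the force.

>>> arm_command:
  increments:
    - [-0.03,0,0,0,0,0,1]
    - [-0.03,0,0,0,0,0,1]
    - [0,0,0,0,0,0,1]

```text
clock: 19.15
ee_pos: [0.5247, 0.2265, 0.0332]
tcp_rot: [[0.018, 1.0, -0.002], [1.0, -0.018, -0.003], [-0.003, -0.002, -1.0]]
contact_force: [-0.7, -5.8, -1.4]
opening: 0.256
finger_force: 40.0
```

>>> arm_command:
  increments:
    - [-0.02,0,0,0,0,0,1]
    - [0,0,0,0,0,0,1]

```text
clock: 19.4
ee_pos: [0.5248, 0.225, 0.0332]
tcp_rot: [[0.018, 1.0, -0.002], [1.0, -0.018, -0.003], [-0.003, -0.002, -1.0]]
contact_force: [-1.3, -5.1, -2.1]
opening: 0.256
finger_force: 40.0
```

>>> arm_command:
  increments:
    - [-0.02,0,0,0,0,0,1]
    - [0,0,0,0,0,0,1]

```text
clock: 19.65
ee_pos: [0.5247, 0.2236, 0.0333]
tcp_rot: [[0.018, 1.0, -0.001], [1.0, -0.018, -0.002], [-0.002, -0.001, -1.0]]
contact_force: [-1.2, -5.0, -3.0]
opening: 0.26
finger_force: 40.0
```

>>> arm_command:
  increments:
    - [-0.02,0,0,0,0,0,1]
    - [0,0,0,0,0,0,1]

```text
clock: 19.9
ee_pos: [0.5248, 0.2221, 0.0334]
tcp_rot: [[0.017, 1.0, -0.001], [1.0, -0.017, -0.001], [-0.001, -0.001, -1.0]]
contact_force: [-0.8, -4.0, -3.7]
opening: 0.255
finger_force: 40.0
```

>>> arm_command:
  increments:
    - [-0.02,0,0,0,0,0,1]
    - [0,0,0,0,0,0,1]

```text
clock: 20.15
ee_pos: [0.5249, 0.2207, 0.0337]
tcp_rot: [[0.017, 1.0, -0.0], [1.0, -0.017, -0.0], [-0.0, -0.0, -1.0]]
contact_force: [-1.1, -4.0, -4.4]
opening: 0.253
finger_force: 40.0
```

>>> arm_command:
  increments:
    - [-0.02,0,0,0,0,0,1]
    - [0,0,0,0,0,0,1]

```text
clock: 20.4
ee_pos: [0.5251, 0.2191, 0.0339]
tcp_rot: [[0.017, 1.0, 0.0], [1.0, -0.017, 0.001], [0.001, 0.0, -1.0]]
contact_force: [-1.6, -3.8, -2.9]
opening: 0.254
finger_force: 40.0
```

>>> arm_command:
  increments:
    - [-0.015,0,0,0,0,0,1]
    - [0,0,0,0,0,0,1]

```text
clock: 20.65
ee_pos: [0.5253, 0.218, 0.034]
tcp_rot: [[0.017, 1.0, 0.001], [1.0, -0.017, 0.001], [0.001, 0.001, -1.0]]
contact_force: [-0.1, -2.7, -2.9]
opening: 0.255
finger_force: 40.0
```

>>> arm_command:
  increments:
    - [-0.015,0,0.01,0,0,0,1]
    - [0,0,0,0,0,0,1]

```text
clock: 20.9
ee_pos: [0.5255, 0.218, 0.0335]
tcp_rot: [[0.016, 1.0, 0.002], [1.0, -0.016, 0.003], [0.003, 0.002, -1.0]]
contact_force: [-1.1, 0.2, -1.1]
opening: 0.256
finger_force: 40.0
```

>>> arm_command:
  increments:
    - [-0.015,0,0,0,0,0,1]
    - [0,0,0,0,0,0,1]

```text
clock: 21.15
ee_pos: [0.5255, 0.2179, 0.0335]
tcp_rot: [[0.015, 1.0, 0.002], [1.0, -0.015, 0.006], [0.006, 0.002, -1.0]]
contact_force: [-1.2, 5.4, 0.4]
opening: 0.253
finger_force: 40.0
```

The stub bottomed at y = 0.218, where expected (10 mm past the face). I'll relieve the push, release and lift away.

>>> arm_command:
  increments:
    - [0.015,0,0,0,0,0,1]
    - [0,0,0,0,0,0,1]
    - [0,0,0,0,0,0,0.1]
    - [0,0,0,0,0,0,0.1]
    - [0,0,0,0,0,0,0.1]
    - [0,0,0,0,0,0,0.1]
    - [0,0,0,0,0,0,0.1]
    - [0,0,0,0,0,0,0.1]

```text
clock: 22.15
ee_pos: [0.525, 0.2158, 0.0328]
tcp_rot: [[0.017, 1.0, -0.0], [1.0, -0.017, -0.0], [-0.0, -0.0, -1.0]]
contact_force: [0.5, -0.3, 0.5]
opening: 0.451
finger_force: 0.0
```

>>> arm_command:
  increments:
    - [0,0,-0.1,0,0,0,0.1]
    - [0,0,-0.2,0,0,0,0.1]
    - [0,0,-0.4,0,0,0,0.1]
    - [0,0,-0.4,0,0,0,0.1]
    - [0,0,-0.4,0,0,0,0.1]
    - [0,0.5,0,0,0,0,0.1]
    - [0,0.5,0,0,0,0,0.1]
    - [0,0.5,0,0,0,0,0.1]
    - [-0.5,0,0,0,0,0,0.1]
    - [-0.5,0,0,0,0,0,0.1]
    - [-0.5,0,0,0,0,0,0.1]
    - [-0.5,0,0,0,0,0,0.1]
    - [-0.5,0,0,0,0,0,0.1]
    - [-0.5,0,0,0,0,0,0.1]
    - [0,0,0,0,0,0,0.1]

```text
clock: 24.02
ee_pos: [0.6693, -0.0947, 0.1829]
tcp_rot: [[0.027, 1.0, -0.0], [1.0, -0.027, -0.005], [-0.005, -0.0, -1.0]]
contact_force: [0.2, 0.2, -0.2]
opening: 0.446
finger_force: 0.0
```

Run:
```python
from h import *
s=telemetry.get_state();print(s["clock"],s["ee_pos"],s["contact_force"],s["opening"])
a,b=[optics.read_camera(n) for n in("top","side")]; cv2.imwrite("pics/top7.png",a); cv2.imwrite("pics/side7.png",b)
m=np.zeros((600,800,3),np.uint8)
m[:,:400]=cv2.resize(a[120:234,110:210][:, :],(400,456)).copy() if 0 else cv2.resize(a[110:260,110:210],(400,600),interpolation=cv2.INTER_CUBIC)
m[:,400:]=cv2.resize(b[200:350,160:260],(400,600),interpolation=cv2.INTER_CUBIC)
cv2.imwrite("pics/m9.png",m)
# expected axis
for k,n,o in((0,"top",(110,110)),(1,"side",(160,200))):
    for y in(.123,.217,.303): print(n,y,((proj(n,[.5195+.018*(y-.214),y,.0587])-o)*4+[400*k,0]).round())
# grip block: brightness mask along y in the top view, brown/grey
g=cv2.cvtColor(a,cv2.COLOR_BGR2GRAY); print(g[150:200:2,150:166:3])
```

```text
24.025 [ 0.66927078 -0.0947032   0.18289137] [ 0.15674074  0.21951862 -0.2112191 ] 0.4464117310369573
top 0.123 [329. 286.]
top 0.217 [187. 279.]
top 0.303 [ 58. 273.]
side 0.123 [664. 143.]
side 0.217 [619. 265.]
side 0.303 [572. 390.]
[[107 111 100  63  71  61]
 [110 107 106  76  36  34]
 [110 107 108 107  93  90]
 [107 107 106 111 106 109]
 [107 105 107 101 107 104]
 [102 104 103 101 106 105]
 [106 107 107 104 106 108]
 [107 105 105 103 104 105]
 [107 106 104 106 106 105]
 [104 107 107 104 105 106]
 [102 105 108 104 107 102]
 [108  99  97 104  97 107]
 [116 115 119 118 115 116]
 [117 116 117 119 117 119]
 [118 118 119 119 117 115]
 [109 106 109 112 114 113]
 [ 56  52  54  59  54  65]
 [ 98 102  99  93  97  94]
 [102 105 106 108 103 103]
 [103 108 108 104 106 104]
 [104 106 106 104 107 100]
 [105 106 106 106 105 104]
 [101 100 104 108 107 100]
 [159 160 138 142 126 113]
 [178 179 181 181 174 177]]
```

My ten pictures are used up, so I'll check the result by image differencing.

Run:
```python
from h import *
E={}
for n,(x,y,w,h) in(("top",(110,160,100,40)),("side",(180,215,60,90))):
    a,b=[cv2.GaussianBlur(cv2.imread(f"pics/{n}{k}.png"),(3,3),0) for k in(0,7)]
    d=cv2.absdiff(a,b).max(2)[y:y+h,x:x+w]; k=cv2.morphologyEx((d>14).astype(np.uint8),cv2.MORPH_CLOSE,np.ones((3,3)))
    c=max(cv2.findContours(k,0,cv2.CHAIN_APPROX_NONE)[0],key=cv2.contourArea)
    print(n,"area",cv2.contourArea(c),"box",cv2.boundingRect(c+np.array([x,y])))
    ys,xs=np.nonzero(cv2.drawContours(np.zeros_like(k),[c],-1,1,-1)); l=cv2.fitLine(np.c_[xs+x,ys+y].astype(np.float32),2,0,.01,.01).ravel()
    E[n]=l; print(" line",l.round(3))
    for Y in(.14,.217,.29):
        q=proj(n,[.5195+.018*(Y-.214),Y,.0587]); v=q-l[2:]; print("  Y",Y,"px off line",round(float(l[0]*v[1]-l[1]*v[0]),2))
for j in("jars",):
    for n in("top","side"):
        c=[]
        for k in(0,7):
            hsv=cv2.cvtColor(cv2.imread(f"pics/{n}{k}.png"),cv2.COLOR_BGR2HSV); m=cv2.inRange(hsv,(22,120,80),(38,255,255))
            _,_,st,ce=cv2.connectedComponentsWithStats(m); c.append([ce[i].round(1).tolist() for i in range(1,len(st)) if st[i,4]>60])
        print(n,c)
```

```text
top area 3861.0 box (110, 160, 100, 40)
 line [  1.    0.  159.5 179.5]
  Y 0.14 px off line 1.59
  Y 0.217 px off line 0.23
  Y 0.29 px off line -1.06
side area 372.5 box (202, 233, 25, 55)
 line [  0.339  -0.941 214.28  261.961]
  Y 0.14 px off line 2.08
  Y 0.217 px off line 1.81
  Y 0.29 px off line 1.53
top [[[136.9, 133.9], [161.2, 140.7], [185.2, 140.1]], [[137.0, 134.1], [161.2, 140.7], [185.3, 140.4]]]
side [[[181.4, 234.7], [174.0, 255.7], [157.4, 277.6]], [[181.5, 234.8], [174.0, 255.7], [157.4, 277.7]]]
```

Run:
```python
from h import *
a,b=[cv2.GaussianBlur(cv2.cvtColor(cv2.imread(f"pics/top{k}.png"),cv2.COLOR_BGR2GRAY),(5,1),0).astype(int) for k in(0,7)]
for c in range(124,194,6):
    col=b[165:192,c]-int(np.median(b[150:168,c])); print(c,"".join(f"{v:4d}" for v in col))
for Y in(.123,.217,.303): print(Y,proj("top",[.5195+.018*(Y-.214),Y,.0587]).round(1))
```

```text
124   -2  -1  -1  -4 -11 -16 -20 -22 -17  -9 -25 -36 -35 -15  14  25  19   0 -15 -24 -30 -38 -39 -19  -6   0   3
130    1   3   3  -1   0   0  -2  -3  -3  -8 -26 -35 -39 -36 -16  -8  -6  -6  -6  -6  -5  -3  -2   1   2   3   0
136    0   1  -1  -1  -2  -2  -3  -2   1  16  28  33  34  27   7  -9  -5  -2  -1   1   0   0   1   0   3  -1  -1
142    0  -1  -2  -1  -1  -2  -2   0   1   6  25  33  32  28   9  -9  -5   0   0   1   0  -1  -4  -6  -4  -2  -1
148    0  -1   1   0   0  -2  -3   0   5   9  11  13  11  12  14   0 -33 -39 -12  -2  -3  -4  -2  -4  -3  -1  -1
154    1   0  -1  -2  -2  -2  -4  -8   3  10  11  10  12  12  14   3 -34 -50 -25  -4   0  -1   1   1   0   0   0
160    0   0   0   0  -1  -1  -2  -2   6  11  12  13  15  14  15   8 -23 -50 -35 -11   0   2   1   0  -2  -1  -2
166    0   0   0  -2  -1  -2   0   3   8   7   7  11   9  10  11   4 -12 -39 -39 -12   0  -2   0  -1  -1  -1   0
172    1   1   0   0   0   0  -1   0   2  -3   1  23  34  34  32  19  -4  -6  -1   0   0   0  -1  -1  -2  -1  -2
178   -1   1   2   3  -1  -1   0   3   3   1   8  23  33  34  33  25   5   1   3   2   0   0   3   1   0   1   1
184    0   0  -2  -1  -1   0   2   1   0   2   3  13  27  35  36  30  10  -8  -4  -1   0  -2  -2   0   1   1   2
190    1  -1  -2   3  15  30  32  33  35  39  40  43  52  58  58  56  53  48  47  32   1 -11  -8  -4  -3   0   0
0.123 [192.3 181.4]
0.217 [156.9 179.7]
0.303 [124.5 178.2]
```

Both views show a straight bar. Its slope in the top view is 0.05 against 0.047 expected, its pins reach both pockets, and the jars haven't moved.

```bash
python3 -c "
from bench import ticket
print(ticket.hand_in())"
```

```text
the job is handed in; nothing more can be done
None
```

The smallest bar hangs across the front of the display with both ends in their pockets, the gripper is clear, the display jars have not moved, and the job is handed in at about 24 s; the hand-in returned no verdict.

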